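# Hold the supply chest open, freeing its toggle catch if it is caught

## Task

Gently tug the lid of the steel supply chest upward by its black pull, before touching the small toggle lever on its front deck, to learn whether the catch holds it: if the lid is caught, let go, push the lever over to its other side, and take the pull again. Raise the lid to about 55 degrees and finish while holding it there, for it falls shut when let go. The hollow pull cracks if pinched or pulled hard (pinch it with no more than about 20 N); leave the other things on the bench and on the chest where they are.

Things in the scene. Friction and masses are not known exactly. Their poses are not given: they have to be found in the camera images.
- chest: Fixed grey sheet-steel chest, 240 mm deep (its x, -140 to +100 mm), 300 mm wide (its y), 100 mm high. Origin on the bench under it; its -x side is the front and faces the robot, z is up; its yaw varies. The front 74 mm of its top is a fixed deck with the toggle lever; behind that the top is the lid (x from -66 to +100 mm).
- lid (a joint): Lid angle in rad: 0 shut, grows as the front edge rises about point hinge, stop at 1.7. The lid weighs 0.45 to 0.75 kg and falls shut when let go. If caught it lifts only about 0.04 rad (6 mm at the pull), then stops dead; if not, it lifts freely with 2 to 5 N at the pull.
- pull (a point): Grip point of the lid's pull: upright black lug 24 mm wide (chest's y), 12 mm thick (x), at the middle of the lid's front edge; its top is 14 mm above this point, the lid 32 mm below. Lid shut: 50 mm in front of the chest's origin, 132 mm above the bench, 150 mm in front of and 36 mm above the hinge. Pinch its width from above; it pivots in the pads. Cracks at 60 N (both fingers added).
- hinge (a point): Middle of the lid's hinge line, which runs along the chest's y; 100 mm behind the chest's origin, 96 mm above the bench.
- catch (a joint): Lean of the toggle lever in rad: -0.5 leaning fully to the chest's -y side, 0 upright, +0.5 leaning fully to +y. It falls by its own weight to either side and rests there; 1 N at the tip pushes it over. At the start it leans to either side. On one side it catches the lid, on the other the lid is free; which is which is hidden and varies.
- lever_tip (a point): Centre of the 20 mm ball at the tip of the toggle lever, a 12 mm black rod that stands on the deck 105 mm in front of the chest's origin, 55 mm in front of the pull, at the middle of the width. It pivots at deck level (100 mm above the bench), 45 mm below the ball's centre, and swings along the chest's y: fully over, the ball is 22 mm to the side and 39 mm above the deck.
- tin: Bystander, leave alone: open tin, 84 mm across, 85 mm tall, left of the chest. Origin at the middle of its underside.
- tin2: Bystander, leave alone: open tin, 72 mm across, 75 mm tall, behind the chest. Origin at the middle of its underside.
- jug: Bystander, leave alone: rectangular can with pump head, 60 x 90 mm, 165 mm tall, right of the chest. Origin at the middle of its underside.
- tape: Bystander, leave alone: roll of tape, 52 mm across, 18 mm high, lying on the left of the chest's deck. Origin at the middle of its underside.
- jar: Bystander, leave alone: small closed jar, 44 mm across, 45 mm tall, standing on the right of the chest's deck. Origin at the middle of its underside.
- wrench: Bystander, leave alone: wrench 160 mm long lying on the bench in front of the chest. Origin at the middle of its underside.

How it is judged:
On the way:
1. the lid is tugged up by the fingers while the lever still leans where it was found (value of joint lid above 0.012 rad and contact force between the fingers and lid above 0.5 N and distance of lever_tip from where it was at the start of the episode below 0.006 m), for 0.1 s.
At the end, for the whole second after the job is handed in: The lid stands still at 0.75 to 1.17 rad (43 to 67 degrees), held there by the gripper's fingers, through the last second (value of joint lid between 0.75 and 1.17 rad and velocity of joint lid between -0.1 and 0.1 rad/s and contact force between the fingers and lid above 0.5 N); the arm keeps its last pose, push and grip.
It fails at once if more than 60 N bears on the lid from the fingers or the arm (contact force between any of the fingers, the arm and lid above 60 N).
It fails at once if a bystander is displaced by more than 30 mm (distance of any of tin, tin2, jug, tape, jar, wrench from where it was at the start of the episode above 0.03 m).
It also fails if it takes over 64 s, if anything falls off the work surface, if the arm or the gripper's body presses on something with over 40 N, if the wrist force passes 120 N, or if a joint passes its speed limit or range.

## Robot

A 7-joint arm with a two-finger parallel gripper is mounted at the origin on the work surface. World frame = base frame: x ahead of the robot, y to its left, z up, the work surface at z = 0. Lengths are in m, angles in rad, forces in N, time in s.
With the tool pointing down it reaches from about 0.425 to 0.825 m from the base axis. Payload 3.6 kg.
Tool frame: the origin (TCP) lies at the very end of the fingers, on their centre line; the grasp point (between the pads) lies 19 mm behind it; z points along the fingers, y is the line along which they close (so a half turn about z gives the same grasp; the last joint's range is limited). The gripper opens to 93 mm and grips with 3 to 60 N. Pads are 15 mm wide; open, the fingers measure 128 mm over their backs; the gripper's body (75 mm by 188 mm) begins 65 mm behind the grasp point.
Start: joints at [-1.143, 0.615, -0.013, 1.423, 0.008, 1.103, -0.04], TCP at [0.285, 0.584, 0.219] pointing down, gripper open.
Joint ranges: [-3.12, 3.12], [-0.3, 2.06], [-1.34, 1.32], [0.26, 2.42], [-1.36, 4.5], [0.01, 1.98], [-2.84, 2.84]. Speed limits (rad/s): [2.79, 2.79, 3.14, 3.14, 3.14, 3.14, 3.14].

## Interface

Orientations are given as a unit quaternion [x, y, z, w].
In Python, from rig import manip gives the robot as it stands. The module is installed in compiled form; this text tells all that it offers.
- The arm moves only by the shell command python3 -m handwheel 'ROWS' [FORCE]. ROWS is JSON, a list of rows, each a list of 3 entries, a list of its own where there are three numbers: the opening, from -1 (shut) to 1 (fully open), so that 0 is half open, then the shift along the tool's x, y, z in units of 40 mm (1.0 is 40 mm), then the turn, a rotation vector about the tool's x, y, z in units of 5 degrees (1.0 is 5 degrees). In form: [[hand, [x, y, z], [wx, wy, wz]], ...]. A call has 1 to 8 rows; each row shifts and turns the commanded pose from where the row before left it, along the tool's axes as they then stand; what a row does not reach is not made up. A row lasts 1/12 s, in which the tool goes at most 41.7 mm and 7.16 degrees, less where a joint would pass 70% of its speed; a pose out of reach is approached as far as the arm can. A call is refused whole if a number of a shift passes 1 or a number of a turn 1, either way. A call with a gripper value outside its range is refused whole. The fingers move at their own pace and stop on an object; FORCE is the grip in N (left out, the last holds). Time passes only in rows, so rows that do not move let the fingers close. It gives the time, the measured TCP pose, the force, the opening and the grip force at its end, in the units of the state.
- manip.observe(): the state, without advancing time (a new reading comes with each control period).
- manip.camera(name): name is "scene" or "top" or "wrist"; returns the picture (480x640x3 uint8, red, green, blue); there is no depth.
- manip.camera_params(name): a dict with "intrinsics" (3x3 intrinsics, pixels), "eye" and "orientation" of the camera in the world; the wrist camera has in their place "tool_from_camera" (4x4, takes a point from camera to tool coordinates, whose origin is the TCP and whose axes are the flange's). Camera axes: x right, y down, z forward; pixel columns grow to the right and rows downward; lengths in m; the calibration is good to about 2 mm. A picture is of the moment at which its call begins: read the wrist's pose just before it. camera_params takes no time and is no camera call.
- manip.job_done(): hands the job in; it is judged then, once.
The state is a dict: "clock": time; "joints": joint angles; "joint_velocities": joint speeds; "joint_torque": joint torques, N m; "ee_pos": TCP position; "eef_rot": TCP orientation; "contact_force": force on the tool from outside, world axes, zero at the start; "torque": the same for the moment, N m; "opening": finger opening in m; "finger_force": force on a finger pad.
Only numpy, scipy, OpenCV 4.12 (cv2) and the standard library are available. Lean on these libraries where they do the work, as an engineer would, in place of code of your own. Each camera call takes 0.05 s, during which the arm holds its last target. There are 200 camera calls.

## Working session

There is one attempt and no reset: what is moved stays moved. The work goes in short steps, Python scripts to look and compute and a shell command to move; the robot and the scene stay as the last step left them, time stands still between calls to the robot, and variables do not carry over. Pictures are saved under pics/ and viewed, at most 10 in all, crops included, and the job is handed in when it is done.

```bash
mkdir -p pics; python3 - <<'E'
from rig import manip
import cv2,numpy as np
np.set_printoptions(precision=4,suppress=True)
s=manip.observe();print({k:np.round(v,3).tolist() for k,v in s.items()})
for n in("scene","top"):
    cv2.imwrite(f"pics/{n}0.png",manip.camera(n)[:,:,::-1]);print(n,manip.camera_params(n))
print(manip.camera_params("wrist"))
E
```

```text
{'clock': 0.0, 'joints': [-1.143, 0.616, -0.013, 1.425, 0.008, 1.103, -0.04], 'joint_velocities': [0.001, 0.003, -0.0, -0.0, 0.001, -0.0, 0.0], 'joint_torque': [-0.001, -45.894, 0.209, -16.575, -0.061, 0.021, 0.0], 'ee_pos': [0.285, 0.584, 0.217], 'eef_rot': [0.225, 0.974, -0.001, -0.0], 'contact_force': [0.106, -0.107, 0.548], 'torque': [-0.018, 0.013, -0.051], 'finger_force': 0.0, 'opening': 0.093}
scene {'intrinsics': array([[595.6975,   0.    , 315.7085],
       [  0.    , 595.6975, 251.0865],
       [  0.    ,   0.    ,   1.    ]]), 'eye': array([ 1.2322, -0.2723,  0.9323]), 'orientation': array([ 0.7941,  0.4969, -0.1875, -0.2955])}
top {'intrinsics': array([[521.4489,   0.    , 320.975 ],
       [  0.    , 521.4489, 241.3004],
       [  0.    ,   0.    ,   1.    ]]), 'eye': array([0.4897, 0.0277, 1.0493]), 'orientation': array([-0.6986,  0.7133, -0.0325,  0.0457])}
{'intrinsics': array([[376.6391,   0.    , 317.9293],
       [  0.    , 376.6391, 237.1325],
       [  0.    ,   0.    ,   1.    ]]), 'tool_from_camera': array([[-0.0003, -0.9531, -0.3027,  0.0851],
       [ 1.    , -0.0003, -0.0002, -0.0001],
       [ 0.    , -0.3027,  0.9531, -0.1662],
       [ 0.    ,  0.    ,  0.    ,  1.    ]])}
```

View pics/top0.png

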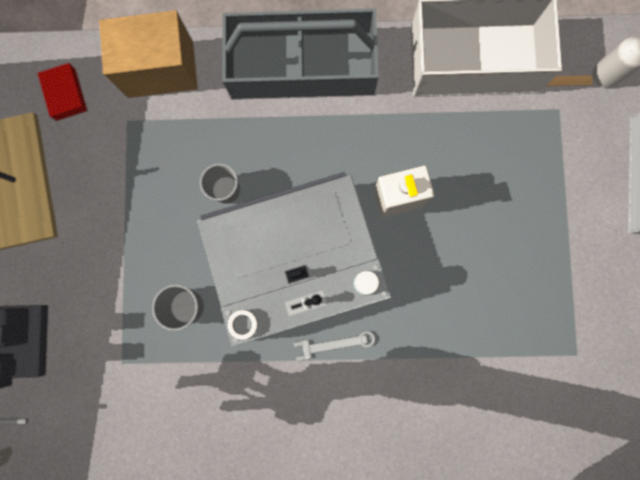

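View pics/scene0.png

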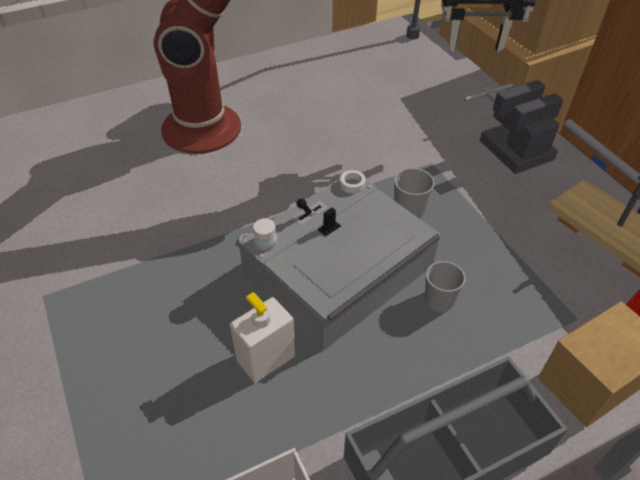

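The top view shows the pull at about (297,273) and the lever ball at (316,300), leaning to image right. The chest corners are at about (199,218), (350,176), (389,297) and (232,344). In the scene view the pull is at (329,220) and the ball at (303,204).

```bash
cat > h.py <<'E'
import numpy as np,cv2
from rig import manip
from scipy.spatial.transform import Rotation as R
np.set_printoptions(precision=4,suppress=True)
def ray(n,uv,s=None):
    p=manip.camera_params(n);d=np.linalg.inv(p["intrinsics"])@[uv[0],uv[1],1]
    if n=="wrist":
        T=p["tool_from_camera"];Rt=R.from_quat(s["eef_rot"]).as_matrix()
        return np.array(s["ee_pos"])+Rt@T[:3,3],Rt@T[:3,:3]@d
    return np.array(p["eye"]),R.from_quat(p["orientation"]).as_matrix()@d
def plane(n,uv,z,s=None):
    e,d=ray(n,uv,s);return e+d*(z-e[2])/d[2]
def tri(r1,r2):
    (a,d),(b,e)=r1,r2
    t=np.linalg.lstsq(np.c_[d,-e],b-a,rcond=None)[0]
    p,q=a+t[0]*d,b+t[1]*e
    return (p+q)/2,np.linalg.norm(p-q)
def blobs(im,box,th=45):
    x0,y0,x1,y1=box;m=(im[y0:y1,x0:x1].max(2)<th).astype(np.uint8)
    n,l,st,c=cv2.connectedComponentsWithStats(m)
    return [(st[i].tolist()[:2]+st[i].tolist()[2:],(c[i]+[x0,y0]).round(1)) for i in range(1,n) if st[i,4]>6]
E
python3 - <<'E'
from h import *
t=cv2.imread("pics/top0.png");s=cv2.imread("pics/scene0.png")
print("top",blobs(t,(270,250,340,320)));print("scene",blobs(s,(285,190,350,245)))
for n,uv in(("BL",(199,218)),("BR",(350,176)),("FR",(389,297)),("FL",(232,344))):print(n,plane("top",uv,.1))
cv2.imwrite("pics/z.png",np.hstack([cv2.resize(t[250:325,270:345],(390,390),interpolation=2),cv2.resize(s[185:250,285:350],(390,390),interpolation=2)]))
E
```

```text
top [([17, 18, 21, 13, 159], array([297.4, 273.7])), ([36, 46, 15, 8, 65], array([314.2, 300.2]))]
scene [([12, 9, 14, 20, 117], array([303.3, 207.1])), ([33, 19, 22, 26, 299], array([328.8, 222.4]))]
BL [0.6437 0.2693 0.1   ]
BR [ 0.7161 -0.0118  0.1   ]
FR [ 0.4915 -0.0763  0.1   ]
FL [0.4131 0.2082 0.1   ]
```

View pics/z.png

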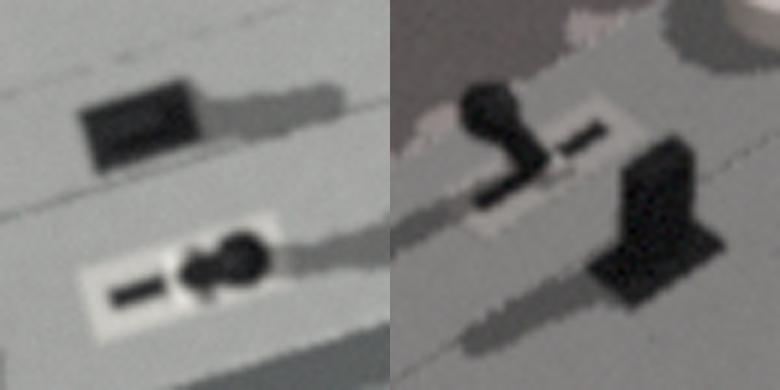

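The crop shows the lever leaning to the chest's -y (ball at top px (316.5,299.6), scene px (301.7,203.3)) and the upright lug on a wider base.

```bash
python3 - <<'E'
from h import *
print("ball",tri(ray("top",(316.5,299.6)),ray("scene",(301.7,203.3))),plane("top",(316.5,299.6),.139))
print("pull",tri(ray("top",(297.4,273.7)),ray("scene",(330,218))),[plane("top",(297.4,273.7),z) for z in(.11,.12,.146)])
s=manip.observe();q=R.from_quat(s["eef_rot"]);print(q.as_matrix(),s["ee_pos"])
E
```

```text
ball (array([0.4895, 0.0539, 0.1375]), np.float64(0.00048464653868027344)) [0.4894 0.0536 0.139 ]
pull (array([0.5365, 0.0887, 0.1249]), np.float64(0.003780438303007861)) [array([0.5365, 0.088 , 0.11  ]), array([0.536 , 0.0873, 0.12  ]), array([0.5347, 0.0857, 0.146 ])]
[[-0.8988  0.4383 -0.001 ]
 [ 0.4383  0.8988 -0.0021]
 [-0.0001 -0.0023 -1.    ]] [0.2846 0.5836 0.2176]
```

```bash
python3 -m handwheel '[[1,[0,0,0],[0,0,-1]],[1,[0,0,0],[0,0,-1]],[1,[0,0,0],[0,0,-1]],[1,[0,0,0],[0,0,-1]],[1,[0,0,0],[0,0,-1]],[1,[0,0,0],[0,0,-1]],[1,[0,0,0],[0,0,-1]],[1,[0,0,0],[0,0,-1]]]' 15
python3 -m handwheel '[[1,[0,0,0],[0,0,-0.24]],[1,[-0.2,-0.97,0],[0,0,0]],[1,[-0.2,-0.97,0],[0,0,0]],[1,[-0.2,-0.97,0],[0,0,0]],[1,[-0.2,-0.97,0],[0,0,0]],[1,[-0.2,-0.97,0],[0,0,0]],[1,[-0.2,-0.97,0],[0,0,0]],[1,[-0.2,-0.97,0],[0,0,0]]]'
python3 -m handwheel '[[1,[-0.2,-0.97,0],[0,0,0]],[1,[-0.2,-0.97,0],[0,0,0]],[1,[-0.2,-0.97,0],[0,0,0]],[1,[-0.2,-0.97,0],[0,0,0]],[1,[-0.2,-0.97,0],[0,0,0]],[1,[-0.2,-0.97,0],[0,0,0]],[1,[0,0,0],[0,0,0]],[1,[0,0,0],[0,0,0]]]'
python3 - <<'E'
from h import *
s=manip.observe();im=manip.camera("wrist")[:,:,::-1];cv2.imwrite("pics/w1.png",im)
Rt=R.from_quat(s["eef_rot"]).as_matrix();print(Rt,s["ee_pos"],Rt.T@(np.array([.537,.089,s["ee_pos"][2]])-s["ee_pos"])/.04, np.arctan2(-Rt[0,1],Rt[1,1]))
E
```

```text
clock: 0.77
ee_pos: [0.2848, 0.5837, 0.218]
eef_rot: [-0.124, 0.992, -0.001, -0.0]
contact_force: [0.4, 0.0, 0.2]
opening: 0.0929
finger_force: 0.0
clock: 1.43
ee_pos: [0.4106, 0.3348, 0.2185]
eef_rot: [-0.131, 0.991, -0.0, -0.0]
contact_force: [-0.4, -0.2, -0.6]
opening: 0.093
finger_force: 0.0
clock: 2.1
ee_pos: [0.5184, 0.1213, 0.2182]
eef_rot: [-0.128, 0.992, -0.001, -0.0]
contact_force: [-0.0, 0.7, -0.1]
opening: 0.0929
finger_force: 0.0
[[-0.9672 -0.2542 -0.0004]
 [-0.2542  0.9672 -0.0013]
 [ 0.0007 -0.0011 -1.    ]] [0.5184 0.1213 0.2182] [-0.2433 -0.8992  0.0008] 0.2570242255758321
```

View pics/w1.png

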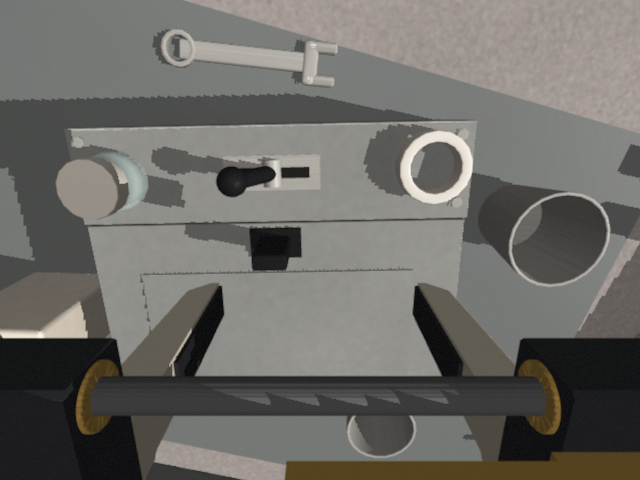

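The wrist view shows the seam from (90,225) to (465,217), the deck front edge from (75,128) to (475,122), the lug with its top face near (270,263), and the ball at (231,181).

```bash
python3 - <<'E'
from h import *
s=manip.observe()
for a,b in(((90,225),(465,217)),((75,128),(475,122))):
    p,q=plane("wrist",a,.1,s),plane("wrist",b,.1,s);d=q-p;print(p,q,np.linalg.norm(d),np.arctan2(-d[0],d[1]))
print(plane("wrist",(270,263),.146,s),plane("wrist",(276,228),.1,s),plane("wrist",(231,181),.139,s))
im=cv2.imread("pics/w1.png");print(blobs(im,(240,222,310,275),40))
print(plane("wrist",(252,270),.146,s),plane("wrist",(288,270),.146,s))
E
```

```text
[ 0.559  -0.0498  0.1   ] [0.4769 0.232  0.1   ] 0.2935088022950846 0.2836424163986431
[ 0.4877 -0.0663  0.1   ] [0.4087 0.2126 0.1   ] 0.2898819924910737 0.27601833941404275
[0.5346 0.0951 0.146 ] [0.5237 0.0917 0.1   ] [0.488  0.0576 0.139 ]
[([10, 6, 51, 42, 1858], array([273.9, 247. ]))]
[0.5428 0.0843 0.146 ] [0.5364 0.1081 0.146 ]
```

```bash
python3 -m handwheel '[[1,[-0.24,-0.82,0],[0,0,-0.2]],[1,[0,0,0.5],[0,0,0]],[1,[0,0,0.4],[0,0,0]],[1,[0,0,0],[0,0,0]],[1,[0,0,0],[0,0,0]],[1,[0,0,0],[0,0,0]]]'
python3 - <<'E'
from h import *
s=manip.observe();im=manip.camera("wrist")[:,:,::-1];cv2.imwrite("pics/w2.png",im)
Rt=R.from_quat(s["eef_rot"]).as_matrix();print(s["ee_pos"],np.arctan2(-Rt[0,1],Rt[1,1]))
print(blobs(im,(200,120,400,340),40))
E
```

```text
clock: 2.65
ee_pos: [0.5354, 0.0975, 0.1834]
eef_rot: [-0.142, 0.99, 0.0, 0.001]
contact_force: [-0.4, 0.1, -0.3]
opening: 0.0931
finger_force: 0.0
[0.5354 0.0975 0.1834] 0.28542111842991075
[([51, 34, 63, 35, 1386], array([278.1, 168.8])), ([121, 39, 31, 11, 316], array([336.1, 163.7])), ([80, 107, 58, 50, 2484], array([308. , 249.6])), ([0, 166, 24, 54, 782], array([211.5, 316. ]))]
```

View pics/w2.png

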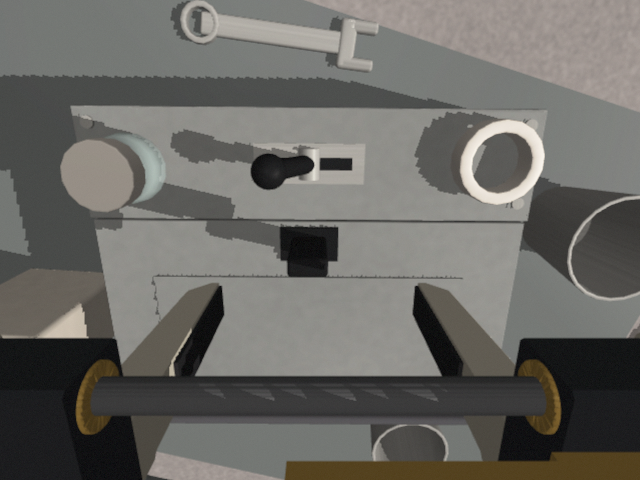

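The lug sits at columns 288–327, about 10 px left of the finger centre, and its top face is at rows ~262–276. The seam is level, so the yaw is right.

```bash
python3 - <<'E'
from h import *
s=manip.observe();Rt=R.from_quat(s["eef_rot"]).as_matrix()
for uv in((307.5,276),(307.5,263)):
    p=plane("wrist",uv,.146,s);print(p,(Rt.T@(p-s["ee_pos"]))/.04)
print(R.from_quat(s["eef_rot"]).as_matrix())
for uv in((97,219),(527,222)):print(plane("wrist",uv,.1,s))
E
```

```text
[0.5409 0.0924 0.146 ] [-0.09   -0.1512  0.9424]
[0.533  0.0902 0.146 ] [ 0.1149 -0.1494  0.9421]
[[-0.9597 -0.2811  0.0017]
 [-0.2811  0.9597  0.0009]
 [-0.0019  0.0004 -1.    ]]
[ 0.5603 -0.0533  0.1   ]
[0.4795 0.2306 0.1   ]
```

```bash
python3 -m handwheel '[[1,[0.03,-0.17,0],[0,0,0]],[1,[0,0,0.4],[0,0,0]],[1,[0,0,0.4],[0,0,0]],[1,[0,0,0.4],[0,0,0]],[1,[0,0,0.4],[0,0,0]],[1,[0,0,0],[0,0,0]],[1,[0,0,0],[0,0,0]],[1,[0,0,0],[0,0,0]]]'
```

```text
clock: 3.37
ee_pos: [0.5371, 0.0887, 0.1198]
eef_rot: [-0.141, 0.99, 0.0, 0.001]
contact_force: [0.2, 0.0, 0.8]
opening: 0.093
finger_force: 0.0
```

```bash
python3 -m handwheel '[[0.2,[0.03,0.05,0.18],[0,0,0]],[-0.1,[0,0,0],[0,0,0]],[-0.3,[0,0,0],[0,0,0]],[-1,[0,0,0],[0,0,0]],[-1,[0,0,0],[0,0,0]],[-1,[0,0,0],[0,0,0]],[-1,[0,0,0],[0,0,0]],[-1,[0,0,0],[0,0,0]]]' 14
python3 -m handwheel '[[-1,[0,0,0],[0,0,0]],[-1,[0,0,0],[0,0,0]],[-1,[0,0,0],[0,0,0]],[-1,[0,0,0],[0,0,0]]]'
```

```text
clock: 4.03
ee_pos: [0.5345, 0.0903, 0.1115]
eef_rot: [-0.141, 0.99, -0.0, 0.0]
contact_force: [0.3, -0.1, 0.5]
opening: 0.0443
finger_force: 0.0
clock: 4.37
ee_pos: [0.5344, 0.0906, 0.1114]
eef_rot: [-0.141, 0.99, 0.0, -0.0]
contact_force: [-0.1, 0.3, -0.2]
opening: 0.0243
finger_force: 14.0
```

```bash
python3 -m handwheel '[[-1,[0,0,-0.03],[0,0,0]],[-1,[0,0,-0.03],[0,0,0]],[-1,[0,0,-0.03],[0,0,0]],[-1,[0,0,-0.03],[0,0,0]],[-1,[0,0,0],[0,0,0]]]'
python3 -m handwheel '[[-1,[0,0,-0.03],[0,0,0]],[-1,[0,0,0],[0,0,0]],[-1,[0,0,0],[0,0,0]]]'
```

```text
clock: 4.78
ee_pos: [0.5353, 0.0908, 0.1164]
eef_rot: [-0.141, 0.99, 0.0, 0.001]
contact_force: [3.6, 3.0, -6.5]
opening: 0.0242
finger_force: 14.0
clock: 5.03
ee_pos: [0.5355, 0.0909, 0.1174]
eef_rot: [-0.141, 0.99, 0.0, 0.001]
contact_force: [4.3, 3.4, -7.6]
opening: 0.0239
finger_force: 14.0
```

```bash
python3 -m handwheel '[[-1,[-0.02,0,-0.02],[0,0,0]],[-1,[-0.01,0,-0.02],[0,0,0]],[-1,[0,0,0],[0,0,0]],[-1,[0,0,0],[0,0,0]]]'
python3 -m handwheel '[[-1,[-0.01,0,-0.03],[0,0,0]],[-1,[0,0,0],[0,0,0]],[-1,[0,0,0],[0,0,0]]]'
```

```text
clock: 5.37
ee_pos: [0.5355, 0.0909, 0.1177]
eef_rot: [-0.141, 0.99, 0.0, -0.0]
contact_force: [5.0, 2.1, -12.9]
opening: 0.0239
finger_force: 14.0
clock: 5.62
ee_pos: [0.5354, 0.0909, 0.118]
eef_rot: [-0.141, 0.99, 0.0, -0.001]
contact_force: [4.3, 2.0, -17.1]
opening: 0.0233
finger_force: 14.0
```

The lid stopped dead after about 6 mm while the force climbed to 17 N, so it is caught. I'll lower it, let go and rise clear.

```bash
python3 -m handwheel '[[-1,[0.02,0,0.08],[0,0,0]],[-1,[0.02,0,0.08],[0,0,0]],[-1,[0,0,0.06],[0,0,0]],[-1,[0,0,0],[0,0,0]],[-1,[0,0,0],[0,0,0]]]'
python3 -m handwheel '[[0,[0,0,0],[0,0,0]],[0,[0,0,0],[0,0,0]],[0,[0,0,0],[0,0,0]],[0,[0,0,-0.3],[0,0,0]],[0,[0,0,-0.6],[0,0,0]],[0,[0,0,-0.9],[0,0,0]],[0,[0,0,0],[0,0,0]],[0,[0,0,0],[0,0,0]]]'
python3 -m handwheel '[[-1,[0.5,-0.5,0],[0,0,0]],[-1,[0.5,-0.5,0],[0,0,0]],[-1,[0.4,-0.5,0],[0,0,0]],[-1,[0,0,0],[0,0,0]],[-1,[0,0,0],[0,0,0]],[-1,[0,0,0],[0,0,0]],[-1,[0,0,0],[0,0,0]]]'
python3 - <<'E'
from h import *
t=manip.camera("top")[:,:,::-1];w=manip.camera("wrist")[:,:,::-1]
cv2.imwrite("pics/w3.png",w)
s=manip.observe();Rt=R.from_quat(s["eef_rot"]).as_matrix()
print(s["ee_pos"],s["opening"],Rt.T@(np.array([.4995,.0193,.125])-s["ee_pos"])/.04,"jar",plane("top",(367,283),.145))
E
```

```text
clock: 6.03
ee_pos: [0.5337, 0.0904, 0.1118]
eef_rot: [-0.141, 0.99, -0.0, -0.001]
contact_force: [-0.3, 1.8, 0.5]
opening: 0.0241
finger_force: 14.0
clock: 6.7
ee_pos: [0.5359, 0.0902, 0.1855]
eef_rot: [-0.141, 0.99, -0.0, 0.002]
contact_force: [-0.1, 0.4, -0.5]
opening: 0.0464
finger_force: 0.0
clock: 7.28
ee_pos: [0.4976, 0.0184, 0.183]
eef_rot: [-0.142, 0.99, 0.0, -0.0]
contact_force: [0.2, 0.6, 0.3]
opening: 0.0043
finger_force: 0.0
[0.4976 0.0184 0.1831] 0.0006288986472898564 [-0.0519  0.0086  1.4532] jar [ 0.5162 -0.0343  0.145 ]
```

View pics/w3.png

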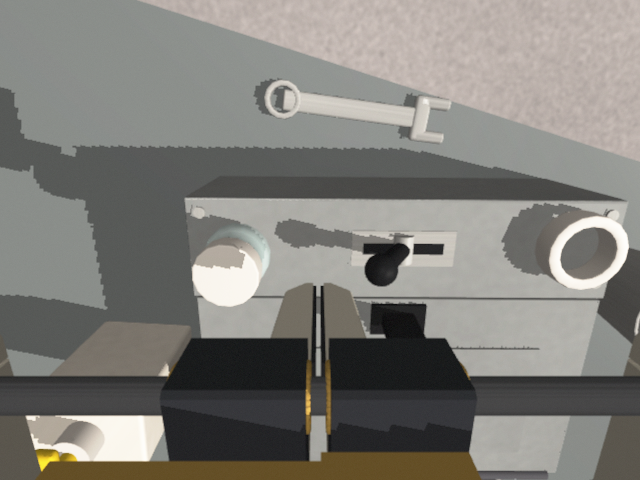

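The wrist view shows the closed fingers between the jar at (228,270) and the ball at (382,269), with clearance on both sides. I'll descend and push to +y.

```bash
python3 -m handwheel '[[-1,[-0.05,0,0.4],[0,0,0]],[-1,[0,0,0.4],[0,0,0]],[-1,[0,0,0.4],[0,0,0]],[-1,[0,0,0.25],[0,0,0]],[-1,[0,0,0],[0,0,0]],[-1,[0,0,0],[0,0,0]]]'
python3 -m handwheel '[[-1,[0,0.15,0],[0,0,0]],[-1,[0,0.15,0],[0,0,0]],[-1,[0,0.15,0],[0,0,0]],[-1,[0,0.15,0],[0,0,0]],[-1,[0,0.15,0],[0,0,0]],[-1,[0,0.15,0],[0,0,0]],[-1,[0,0.15,0],[0,0,0]],[-1,[0,0.15,0],[0,0,0]]]'
python3 -m handwheel '[[-1,[0,0.1,0],[0,0,0]],[-1,[0,0.05,0],[0,0,0]],[-1,[0,0,0],[0,0,0]],[-1,[0,0,0],[0,0,0]]]'
python3 - <<'E'
from h import *
s=manip.observe();Rt=R.from_quat(s["eef_rot"]).as_matrix()
piv=np.array([.4833,.0750,.125]);print("pivot in tool, mm",Rt.T@(piv-s["ee_pos"])*1000)
E
```

```text
clock: 7.88
ee_pos: [0.4993, 0.0183, 0.1251]
eef_rot: [-0.142, 0.99, 0.0, -0.001]
contact_force: [0.1, 0.7, -0.4]
opening: 0.0005
finger_force: 0.0
clock: 8.55
ee_pos: [0.4855, 0.0647, 0.1254]
eef_rot: [-0.141, 0.99, 0.0, -0.0]
contact_force: [0.4, -0.4, 0.3]
opening: 0.0006
finger_force: 0.0
clock: 8.88
ee_pos: [0.4843, 0.0694, 0.1254]
eef_rot: [-0.141, 0.99, -0.0, -0.0]
contact_force: [-0.0, -0.7, -0.8]
opening: 0.0004
finger_force: 0.0
pivot in tool, mm [-0.6406  5.6806  0.4142]
```

Tool face is now well past the pivot. Back off toward -y, rise, and look.

```bash
python3 -m handwheel '[[-1,[0,-0.3,0],[0,0,0]],[-1,[0,0,-0.5],[0,0,0]],[-1,[0,0,-0.7],[0,0,0]],[-1,[0,0,-0.6],[0,0,0]],[0,[-0.5,0.3,0],[0,0,0]],[0,[-0.8,0.5,0],[0,0,0]],[0,[0,0,0],[0,0,0]],[0,[0,0,0],[0,0,0]]]'
python3 - <<'E'
from h import *
s=manip.observe();Rt=R.from_quat(s["eef_rot"]).as_matrix();w=manip.camera("wrist")[:,:,::-1];cv2.imwrite("pics/w4.png",w)
print(s["ee_pos"],Rt.T@(np.array([.5345,.0906,.1115])-s["ee_pos"])/.04,np.arctan2(-Rt[0,1],Rt[1,1]))
E
```

```text
clock: 9.55
ee_pos: [0.5296, 0.1035, 0.1972]
eef_rot: [-0.142, 0.99, 0.0, 0.0]
contact_force: [-0.6, -0.6, -0.2]
opening: 0.023
finger_force: 0.0
[0.5296 0.1035 0.1972] [-0.0262 -0.3454  2.1422] 0.2840579012556796
```

View pics/w4.png

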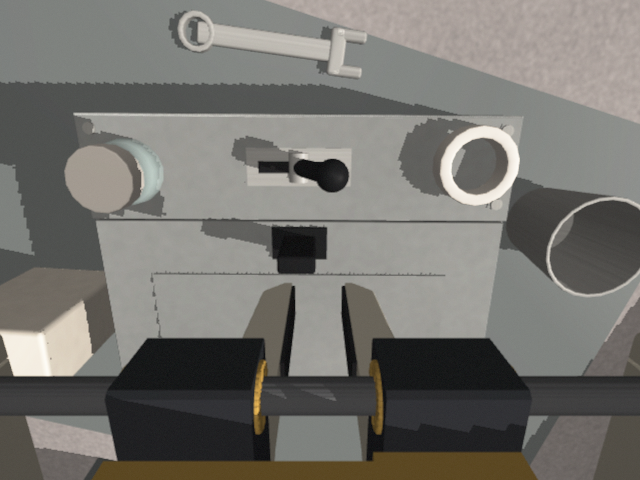

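The lever now leans to +y (ball at (332,175), pivot at (300,168)). I'll take the pull again.

```bash
python3 -m handwheel '[[0.4,[-0.03,-0.35,0],[0,0,0]],[0.4,[0,0,0],[0,0,0]],[0.4,[0,0,0],[0,0,0]],[0.4,[0,0,0.5],[0,0,0]],[0.4,[0,0,0.5],[0,0,0]],[0.4,[0,0,0.5],[0,0,0]],[0.4,[0,0,0.4],[0,0,0]],[0.4,[0,0,0],[0,0,0]]]'
python3 -m handwheel '[[0.4,[0,0,0.2],[0,0,0]],[0,[0,0,0],[0,0,0]],[0,[0,0,0],[0,0,0]]]'
```

```text
clock: 10.27
ee_pos: [0.5307, 0.0894, 0.1185]
eef_rot: [-0.141, 0.99, -0.0, -0.004]
contact_force: [-0.3, 0.0, -0.3]
opening: 0.0653
finger_force: 0.0
clock: 10.52
ee_pos: [0.534, 0.0902, 0.114]
eef_rot: [-0.141, 0.99, 0.0, 0.0]
contact_force: [0.2, -0.2, -1.0]
opening: 0.0559
finger_force: 0.0
```

```bash
python3 -m handwheel '[[-1,[0,0,0.05],[0,0,0]],[-1,[0,0,0],[0,0,0]],[-1,[0,0,0],[0,0,0]],[-1,[0,0,0],[0,0,0]],[-1,[0,0,0],[0,0,0]],[-1,[0,0,0],[0,0,0]],[-1,[0,0,0],[0,0,0]],[-1,[0,0,0],[0,0,0]]]' 15
python3 -m handwheel '[[-1,[0,0,-0.05],[0,0,0]],[-1,[0,0,-0.05],[0,0,0]],[-1,[-0.02,0,-0.05],[0,0,0]],[-1,[-0.01,0,-0.05],[0,0,0]],[-1,[-0.01,0,-0.05],[0,0,0]],[-1,[0,0,0],[0,0,0]]]'
```

```text
clock: 11.18
ee_pos: [0.5337, 0.0904, 0.1117]
eef_rot: [-0.141, 0.99, 0.0, 0.0]
contact_force: [-0.5, -0.0, 3.0]
opening: 0.0238
finger_force: 15.0
clock: 11.68
ee_pos: [0.5358, 0.091, 0.1218]
eef_rot: [-0.141, 0.99, 0.0, 0.001]
contact_force: [2.6, 2.1, -6.7]
opening: 0.0238
finger_force: 15.0
```

It rose 10 mm freely, so the lid is released. I'll follow the arc, checking force and position as I go.

```bash
python3 -m handwheel '[[-1,[-0.07,0,-0.15],[0,0,0]],[-1,[-0.07,0,-0.15],[0,0,0]],[-1,[-0.08,0,-0.17],[0,0,0]],[-1,[-0.08,0,-0.17],[0,0,0]],[-1,[0,0,0],[0,0,0]],[-1,[0,0,0],[0,0,0]]]'
python3 - <<'E'
from h import *
s=manip.observe();d=np.array(s["ee_pos"])-[.5337,.0904,.1117];c=np.array([.96,.28])
print("back,side,up",d[:2]@c*1e3,d[:2]@[-.28,.96]*1e3,d[2]*1e3)
E
```

```text
clock: 12.18
ee_pos: [0.5455, 0.0937, 0.1476]
eef_rot: [-0.141, 0.99, -0.0, -0.001]
contact_force: [-4.6, 1.3, 0.6]
opening: 0.0236
finger_force: 15.0
back,side,up 12.210862463914038 -0.11363388899255289 35.92690550430577
```

```bash
python3 -m handwheel '[[-1,[-0.09,0,-0.165],[0,0,0]],[-1,[-0.1,0,-0.165],[0,0,0]],[-1,[-0.11,0,-0.155],[0,0,0]],[-1,[-0.12,0,-0.155],[0,0,0]],[-1,[0,0,0],[0,0,0]],[-1,[0,0,0],[0,0,0]]]'
python3 -m handwheel '[[-1,[-0.13,0,-0.145],[0,0,0]],[-1,[-0.13,0,-0.14],[0,0,0]],[-1,[-0.14,0,-0.13],[0,0,0]],[-1,[-0.145,0,-0.13],[0,0,0]],[-1,[0,0,0],[0,0,0]],[-1,[0,0,0],[0,0,0]]]'
python3 - <<'E'
from h import *
s=manip.observe();d=np.array(s["ee_pos"])-[.5337,.0904,.1117];c=np.array([.96,.28])
print("back,side,up",d[:2]@c*1e3,d[:2]@[-.28,.96]*1e3,d[2]*1e3)
E
```

```text
clock: 12.68
ee_pos: [0.563, 0.0987, 0.1738]
eef_rot: [-0.141, 0.99, 0.0, 0.0]
contact_force: [-5.8, 1.0, 2.6]
opening: 0.0239
finger_force: 15.0
clock: 13.18
ee_pos: [0.5853, 0.1051, 0.1957]
eef_rot: [-0.141, 0.99, 0.0, 0.002]
contact_force: [-4.8, 0.5, 2.1]
opening: 0.0238
finger_force: 15.0
back,side,up 53.623940014764095 -0.36323170234051416 84.0204612112934
```

```bash
python3 -m handwheel '[[-1,[-0.15,0,-0.12],[0,0,0]],[-1,[-0.15,0,-0.115],[0,0,0]],[-1,[-0.16,0,-0.105],[0,0,0]],[-1,[-0.16,0,-0.1],[0,0,0]],[-1,[-0.17,0,-0.09],[0,0,0]],[-1,[-0.17,0,-0.08],[0,0,0]],[-1,[0,0,0],[0,0,0]],[-1,[0,0,0],[0,0,0]]]'
python3 -m handwheel '[[-1,[0,0,0],[0,0,0]],[-1,[0,0,0],[0,0,0]],[-1,[0,0,0],[0,0,0]],[-1,[0,0,0],[0,0,0]]]'
python3 - <<'E'
from h import *
s=manip.observe();d=np.array(s["ee_pos"])-[.5337,.0904,.1117];c=np.array([.96,.28])
print("back,side,up",d[:2]@c*1e3,d[:2]@[-.28,.96]*1e3,d[2]*1e3)
cv2.imwrite("pics/s5.png",manip.camera("scene")[:,:,::-1])
E
```

```text
clock: 13.85
ee_pos: [0.6224, 0.1156, 0.219]
eef_rot: [-0.141, 0.99, 0.0, 0.002]
contact_force: [-0.3, 0.5, -4.2]
opening: 0.0242
finger_force: 15.0
clock: 14.18
ee_pos: [0.6211, 0.1152, 0.2185]
eef_rot: [-0.141, 0.99, -0.0, 0.0]
contact_force: [1.5, 1.0, -6.9]
opening: 0.0241
finger_force: 15.0
back,side,up 90.84745070780568 -0.6189980573946298 106.80246071599727
```

View pics/s5.png

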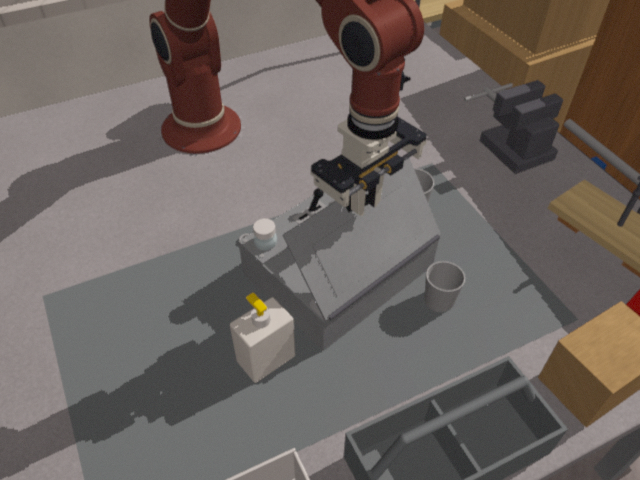

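The picture shows the lid raised with the fingers on the pull at about (365,200) and the bystanders in place. The arc position gives about 0.94 rad, and the pose is steady.

```bash
python3 -c "
from rig import manip
print(manip.job_done())"
```

```text
the job is handed in; nothing more can be done
None
```

The tug showed the catch was holding the lid, so I pushed the lever over to its other side, took the pull again at 15 N, raised the lid to about 0.94 rad (54°), and handed the job in while holding it there; no verdict was returned.

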